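Put the rinsed glue bottles up to drain

TASK

Put the two empty glue bottles lying on the bench, the white one and the yellow one, up to drain on the wooden bottle rack. First push the rack's drip tray fully home under the bars; then turn each bottle upside down and lower it, without letting it drop, over a free peg of its own until its mouth rests on the bars, and let go. Leave the blue bottle that is already draining and the other things on the bench where they are.

Things in the scene. Friction and masses are not known exactly. Their poses are not given: they have to be found in the camera images.
- tray (a joint): how far the drip tray is drawn out of the rack, m: 0 = fully home (its front board closed on the rack's end cheeks, rigid stop), grows as it comes out towards the robot, 0.10 at most. It slides with about 2 N of friction, no spring, and stays where it is left; it starts 0.04 to 0.08 out
- tray_front (a point): middle of the outer face of the drip tray's upright wooden front board, 40 mm above the bench; moves with the tray. Board 12 mm thick, 312 mm wide, 3 to 37 mm above the bench, with a 90 mm wide hand-hold tongue in its middle up to 56 mm; the shallow grey tray (18 mm deep) is behind it. x axis: the way the tray is pushed in (level, away from the robot); y: along the board; z: up
- rack: wooden bottle rack, fixed: two end cheeks (140 mm deep, 16 mm thick, 40 mm high), 312 mm over their outsides, joined by two level bars that carry the pegs; origin at the centre of its underside. x axis: front (robot side) to back; y: along the row of pegs; z: up. Bars 16 mm wide, 8 mm gap between them, top 40 mm above the bench; the drip tray slides in under them
- peg_a_tip (a point): top of rack peg a, a free peg. The three pegs are upright round dowels, 14 mm diameter with domed tips, in a row 112 mm apart; which place in the row is which changes. z axis: up along the peg; its foot on the bars is 75 mm below this point (the bars' top is 40 mm above the bench)
- peg_b_tip (a point): top of rack peg b, a free peg. The three pegs are upright round dowels, 14 mm diameter with domed tips, in a row 112 mm apart; which place in the row is which changes. z axis: up along the peg; its foot on the bars is 75 mm below this point (the bars' top is 40 mm above the bench)
- peg_c_tip (a point): top of rack peg c, the peg on which the blue bottle already hangs. The three pegs are upright round dowels, 14 mm diameter with domed tips, in a row 112 mm apart; which place in the row is which changes. z axis: up along the peg; its foot on the bars is 75 mm below this point (the bars' top is 40 mm above the bench)
- bottle_white_center (a point): the white empty flat-sided plastic glue bottle, cap off, 150 mm long, 56 mm wide, 40 mm thick, 50 to 85 g; this point is its centre, 75 mm from either end. x axis: along the bottle towards its mouth; y: across the 56 mm width; z: across the 40 mm thickness. It starts lying on a broad side (z up, centre 20 mm above the bench), mouth pointing away from the robot and to its right
- bottle_white_mouth (a point): centre of the white bottle's mouth (rim plane), 75 mm along x from its centre point; same axes. From the base: body 107 mm long, shoulder 20 mm, round neck 23 mm, 30 mm outside diameter (34 mm collar at its root), with a 24 mm bore that opens into the hollow body
- bottle_yellow_center (a point): the yellow empty flat-sided plastic glue bottle, cap off, 150 mm long, 56 mm wide, 40 mm thick, 50 to 85 g; this point is its centre, 75 mm from either end. x axis: along the bottle towards its mouth; y: across the 56 mm width; z: across the 40 mm thickness. It starts lying on a broad side (z up, centre 20 mm above the bench), mouth pointing away from the robot and to its right
- bottle_yellow_mouth (a point): centre of the yellow bottle's mouth (rim plane), 75 mm along x from its centre point; same axes. From the base: body 107 mm long, shoulder 20 mm, round neck 23 mm, 30 mm outside diameter (34 mm collar at its root), with a 24 mm bore that opens into the hollow body
- bottle_blue_center (a point): the blue bottle, same shape, already upside down on peg c, at the centre of its outline 75 mm above the bars (its flat base is then 190 mm above the bench); z axis up. Leave it alone
- parts_tray: bystander: orange open plastic box of dowel plugs and red nozzle caps, 100 x 145 x 34 mm, origin under its centre, beyond the bottles
- plane: bystander: steel block plane lying along y, 45 x 165 x 40 mm, origin under its centre, beyond the bottles
- screwdriver: bystander: red-handled screwdriver lying on the bench, 190 mm long, between the bottles and the rack, origin under its middle
- bottle_white: the white bottle itself, with its origin on the underside it lies on at first, 20 mm below its centre point (-z of its own axes); same axes as its centre point
- bottle_yellow: the yellow bottle itself, with its origin on the underside it lies on at first, 20 mm below its centre point (-z of its own axes); same axes as its centre point
Things that resemble listed ones, but are neither listed nor needed, are in the scene too. Of the things that look like the bottle_white, the largest one is meant. Of the things shaped like the bottle_yellow, the yellow one is meant.

How it is judged:
On the way, in this order (a step that is already met when the one before it is completed fails the run):
1. the drip tray is fully home under the bars, before any bottle is put up (value of joint tray below 0.005 m), for 0.2 s.
2. one of the two bottles is upside down on a free peg, its mouth down on the bars (value of joint tray below 0.005 m and ((horizontal distance between bottle_white_mouth and peg_a_tip below 0.009 m and z of bottle_white_mouth in the frame of peg_a_tip below -0.07 m and angle between the x axis of bottle_white_center and the z axis of peg_a_tip, either way round below 0.12 rad) or (horizontal distance between bottle_white_mouth and peg_b_tip below 0.009 m and z of bottle_white_mouth in the frame of peg_b_tip below -0.07 m and angle between the x axis of bottle_white_center and the z axis of peg_b_tip, either way round below 0.12 rad) or (horizontal distance between bottle_yellow_mouth and peg_a_tip below 0.009 m and z of bottle_yellow_mouth in the frame of peg_a_tip below -0.07 m and angle between the x axis of bottle_yellow_center and the z axis of peg_a_tip, either way round below 0.12 rad) or (horizontal distance between bottle_yellow_mouth and peg_b_tip below 0.009 m and z of bottle_yellow_mouth in the frame of peg_b_tip below -0.07 m and angle between the x axis of bottle_yellow_center and the z axis of peg_b_tip, either way round below 0.12 rad))), for 0.3 s.
At the end, for the whole second after the job is handed in: Tray home (within 5 mm); white and yellow bottle upside down, each on its own free peg (mouth within 9 mm of the peg axis and 5 mm of the bars, within 7 degrees of the peg), at rest and released; blue bottle still upright on its peg, not moved 20 mm (value of joint tray below 0.005 m and (((horizontal distance between bottle_white_mouth and peg_a_tip below 0.009 m and z of bottle_white_mouth in the frame of peg_a_tip below -0.07 m and angle between the x axis of bottle_white_center and the z axis of peg_a_tip, either way round below 0.12 rad) and (horizontal distance between bottle_yellow_mouth and peg_b_tip below 0.009 m and z of bottle_yellow_mouth in the frame of peg_b_tip below -0.07 m and angle between the x axis of bottle_yellow_center and the z axis of peg_b_tip, either way round below 0.12 rad)) or ((horizontal distance between bottle_white_mouth and peg_b_tip below 0.009 m and z of bottle_white_mouth in the frame of peg_b_tip below -0.07 m and angle between the x axis of bottle_white_center and the z axis of peg_b_tip, either way round below 0.12 rad) and (horizontal distance between bottle_yellow_mouth and peg_a_tip below 0.009 m and z of bottle_yellow_mouth in the frame of peg_a_tip below -0.07 m and angle between the x axis of bottle_yellow_center and the z axis of peg_a_tip, either way round below 0.12 rad))) and linear speed of each of bottle_white, bottle_yellow below 0.03 m/s and distance of bottle_blue_center from where it was at the start of the episode below 0.02 m and angle between the z axis of bottle_blue_center and the z axis of peg_c_tip, either way round below 0.2 rad); the robot touches nothing.
It fails at once if a bottle is let drop down a peg (faster than 0.6 m/s once its mouth is below the peg's tip) ((horizontal distance between bottle_white_mouth and peg_a_tip below 0.012 m and z of bottle_white_mouth in the frame of peg_a_tip below 0 m and linear speed of bottle_white above 0.6 m/s) or (horizontal distance between bottle_white_mouth and peg_b_tip below 0.012 m and z of bottle_white_mouth in the frame of peg_b_tip below 0 m and linear speed of bottle_white above 0.6 m/s) or (horizontal distance between bottle_yellow_mouth and peg_a_tip below 0.012 m and z of bottle_yellow_mouth in the frame of peg_a_tip below 0 m and linear speed of bottle_yellow above 0.6 m/s) or (horizontal distance between bottle_yellow_mouth and peg_b_tip below 0.012 m and z of bottle_yellow_mouth in the frame of peg_b_tip below 0 m and linear speed of bottle_yellow above 0.6 m/s)).
It fails at once if the blue bottle is moved 20 mm or more from its place (distance of bottle_blue_center from where it was at the start of the episode above 0.02 m).
It fails at once if the parts box, plane or screwdriver is moved 30 mm or more (distance of any of parts_tray, plane, screwdriver from where it was at the start of the episode above 0.03 m).
It also fails if it takes over 72 s, if anything falls off the work surface, if the arm or the gripper's body presses on something with over 40 N, if the wrist force passes 120 N, or if a joint passes its speed limit or range.

ROBOT

A 6-joint arm with a two-finger parallel gripper is mounted at the origin on the work surface. World frame = base frame: x ahead of the robot, y to its left, z up, the work surface at z = 0. Lengths are in m, angles in rad, forces in N, time in s.
With the tool pointing down it reaches from about 0.325 to 0.775 m from the base axis. Payload 5.5 kg.
Tool frame: the origin (TCP) lies on the mounting face of the last link; the fingertips stand 182 mm ahead of it and the grasp point (between the pads) lies 163 mm ahead of it; z points along the fingers, y is the line along which they close (so a half turn about z gives the same grasp; the last joint's range is limited). The gripper opens to 88 mm and grips with 3 to 60 N. Pads are 20 mm wide; open, the fingers measure 115 mm over their backs; the gripper's body (75 mm by 178 mm) begins 61 mm behind the grasp point.
Start: joints at [1.262, 0.091, 1.231, -0, 1.82, -0.057], TCP at [0.149, 0.581, 0.405] pointing down, gripper open.
Joint ranges: [-2.87, 2.87], [-0.86, 2.18], [0.17, 2.46], [-1.51, 4.65], [0.06, 2.69], [-2.65, 2.65]. Speed limits (rad/s): [2.57, 2.57, 3.01, 3.14, 3.14, 3.14].

INTERFACE

Orientations are given as [roll, pitch, yaw] about the fixed x, y, z axes, in that order (R = Rz(yaw) Ry(pitch) Rx(roll)).
In Python, from workcell import manip gives the robot as it stands.
- The arm moves only by the shell command python3 -m pendant 'ROWS' [FORCE]. ROWS is JSON, a list that holds one entry, the list of rows, each a list of 7 numbers: the shift along the tool's x, y, z in cm, then the turn, a rotation vector about the tool's x, y, z in degrees, then the closure in counts, from 0 (fully open) to 255 (shut). A call has 1 to 12 rows; each row is the pose to reach, as a shift and turn from the pose commanded when the call began, along the tool's axes at that moment; what a row does not reach only later rows make up. A row lasts 1/8 s, in which the tool goes at most 62.5 mm and 10.7 degrees, less where a joint would pass 70% of its speed; a pose out of reach is approached as far as the arm can. A call with a gripper value outside its range is refused whole. The fingers move at their own pace and stop on an object; FORCE is the grip in N (left out, the last holds). Time passes only in rows, so rows that repeat a pose let the fingers close. It gives the time, the measured TCP pose, the force, the opening and the grip force at its end, in the units of the state.
- manip.get_obs(): the state, without advancing time (a new reading comes with each control period).
- manip.get_image(name): name is "side" or "top"; returns the picture (400x640x3 uint8, blue, green, red); there is no depth.
- manip.camera_info(name): a dict with "mtx" (3x3 intrinsics, pixels), "k1" (the pictures are not rectified: a ray, as slopes to the right and down, at radius r is drawn at 1 + k1 r^2 times it, then the intrinsics apply), "extrinsics" (4x4, takes a point from world to camera coordinates). Camera axes: x right, y down, z forward; pixel columns grow to the right and rows downward; lengths in m; the calibration is good to about 2 mm. A picture is of the moment at which its call begins. camera_info takes no time and is no camera call.
- manip.close_job(): hands the job in; it is judged then, once.
The state is a dict: "clock": time; "q": joint angles; "joint_velocities": joint speeds; "effort": joint torques, N m; "tcp_pos": TCP position; "ee_rot": TCP orientation; "force": force on the tool from outside, world axes, zero at the start; "moment": the same for the moment, N m; "gripper_width": opening from 0.0 (shut) to 1.0 (fully open); "grip_force": force on a finger pad.
Only numpy, scipy, OpenCV 4.12 (cv2) and the standard library are available. Lean on these libraries where they do the work, as an engineer would, in place of code of your own. Each camera call takes 0.05 s, during which the arm holds its last target. There are 200 camera calls.

## Working session

There is one attempt and no reset: what is moved stays moved. The work goes in short steps, Python scripts to look and compute and a shell command to move; the robot and the scene stay as the last step left them, time stands still between calls to the robot, and variables do not carry over. Pictures are saved under pics/ and viewed, at most 13 in all, crops included, and the job is handed in when it is done.

```bash
mkdir -p pics; ls; python3 - <<'E'
from workcell import manip
import cv2,numpy as np
for n in("side","top"):
    cv2.imwrite(f"pics/{n}0.png",manip.get_image(n)); c=manip.camera_info(n); print(n,np.round(c["mtx"],1).tolist(),c["k1"],np.round(c["extrinsics"],3).tolist())
o=manip.get_obs();print(o)
E
```

```text
pics
side [[413.3, 0.0, 311.1], [0.0, 413.3, 194.8], [0.0, 0.0, 1.0]] -0.01714757208789194 [[0.747, -0.665, -0.013, -0.369], [-0.347, -0.373, -0.861, 0.289], [0.567, 0.648, -0.509, 0.815], [0.0, 0.0, 0.0, 1.0]]
top [[427.2, 0.0, 316.2], [0.0, 427.2, 202.9], [0.0, 0.0, 1.0]] -0.08837349837445237 [[0.027, -1.0, -0.014, 0.037], [-0.995, -0.026, -0.1, 0.528], [0.1, 0.016, -0.995, 1.276], [0.0, 0.0, 0.0, 1.0]]
{'clock': 0.1, 'q': array([ 1.26231480e+00,  9.17884660e-02,  1.23175398e+00,  3.98940987e-06,
        1.81984132e+00, -5.67273528e-02]), 'joint_velocities': array([ 9.04070340e-04, -7.91225017e-04, -3.21513282e-03,  2.39909034e-04,
       -5.56414105e-05, -1.97962129e-04]), 'effort': array([ 1.52404391e-03, -4.47859025e+01, -4.07570422e+01,  6.99349609e-02,
        2.85068474e-02, -1.60060858e-04]), 'tcp_pos': array([0.14949328, 0.58112687, 0.40362324]), 'ee_rot': array([-3.13980464e+00, -1.05412209e-04,  2.88983937e+00]), 'force': array([ 0.18670005, -0.19050952,  0.3189935 ]), 'moment': array([-0.01187211, -0.01614107, -0.00954111]), 'grip_force': 0.0, 'gripper_width': 0.999815180403948}
```

View pics/side0.png

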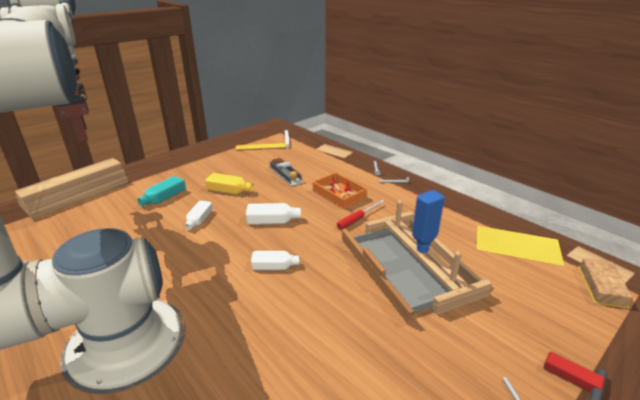

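View pics/top0.png

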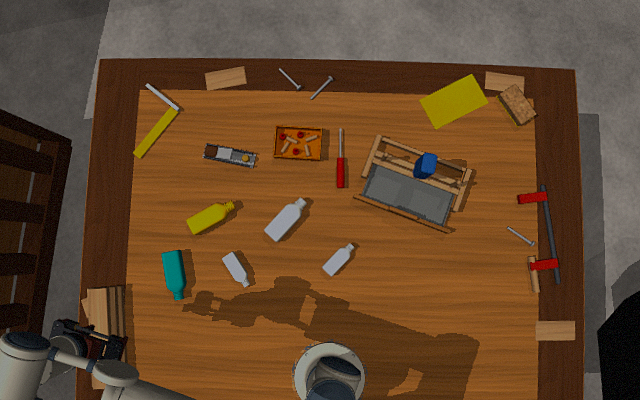

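The top view shows the yellow bottle at about (211,217), the large white one at (286,219), the rack at (415,180) with its tray drawn out, and the blue bottle on the middle or right peg. I'll zoom in on the rack and the bottles.

```bash
cat > h.py <<'E'
import numpy as np,cv2
from workcell import manip
from scipy.spatial.transform import Rotation as R
from scipy.optimize import least_squares
C={n:manip.camera_info(n) for n in("side","top")}
def proj(n,P):
    c=C[n];E=c["extrinsics"];p=np.atleast_2d(P)@E[:3,:3].T+E[:3,3];s=p[:,:2]/p[:,2:]
    s=s*(1+c["k1"]*(s**2).sum(1,keepdims=True));m=c["mtx"]
    return s*[m[0,0],m[1,1]]+m[:2,2]
def ray(n,uv):
    c=C[n];m=c["mtx"];E=c["extrinsics"];d=(np.array(uv,float)-m[:2,2])/[m[0,0],m[1,1]];s=d.copy()
    for _ in range(10): s=d/(1+c["k1"]*(s@s))
    return -E[:3,:3].T@E[:3,3],E[:3,:3].T@np.r_[s,1]
def onz(n,uv,z):
    o,d=ray(n,uv);return o+d*(z-o[2])/d[2]
def tri(us,ut):
    f=lambda p:np.r_[proj("side",p)[0]-us,proj("top",p)[0]-ut]
    r=least_squares(f,onz("top",ut,.05));return r.x,r.fun
E
python3 - <<'E'
import cv2,numpy as np
def crop(f,x0,y0,w,h,s):
    i=cv2.imread(f)[y0:y0+h,x0:x0+w];i=cv2.resize(i,None,fx=s,fy=s,interpolation=cv2.INTER_CUBIC)
    for x in range((-x0)%10,w,10):
        cv2.line(i,(x*s,0),(x*s,6),(0,0,0),1);cv2.putText(i,str(x0+x),(x*s,15),0,.35,(255,255,255),1)
    for y in range((-y0)%10,h,10):
        cv2.line(i,(0,y*s),(6,y*s),(0,0,0),1);cv2.putText(i,str(y0+y),(8,y*s+4),0,.35,(255,255,255),1)
    return i
cv2.imwrite("pics/rt.png",crop("pics/top0.png",350,130,130,105,5))
cv2.imwrite("pics/rs.png",crop("pics/side0.png",335,180,160,135,4))
a=crop("pics/top0.png",180,190,140,60,5);b=crop("pics/side0.png",195,165,140,60,5)
cv2.imwrite("pics/bb.png",np.vstack([a[:295],b[:300]]))
E
```

```text
(no output)
```

View pics/rt.png

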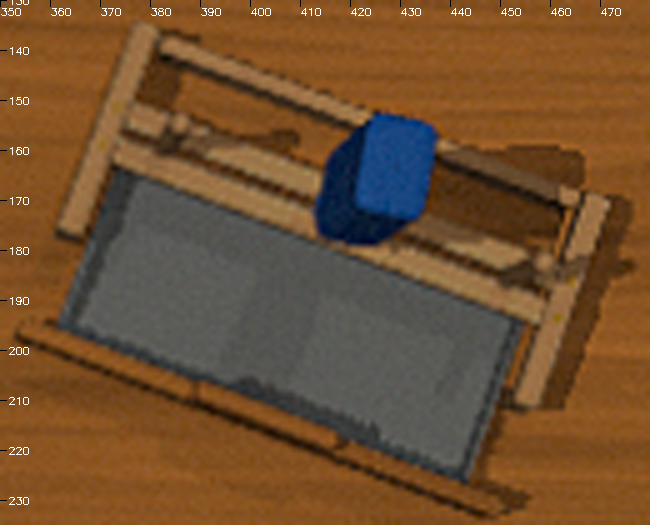

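View pics/rs.png

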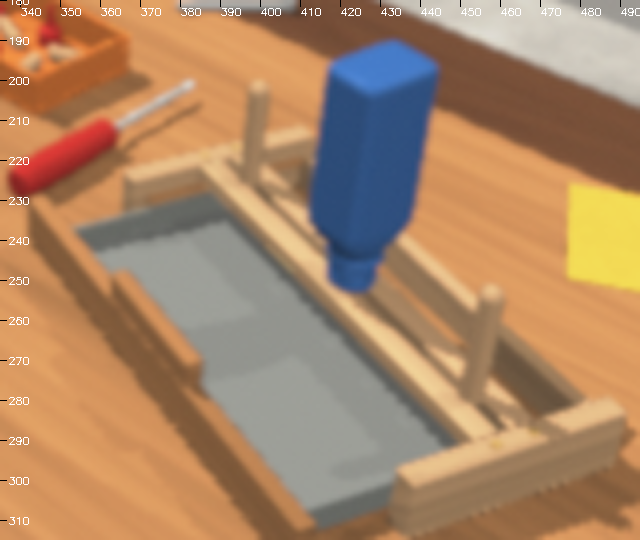

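View pics/bb.png

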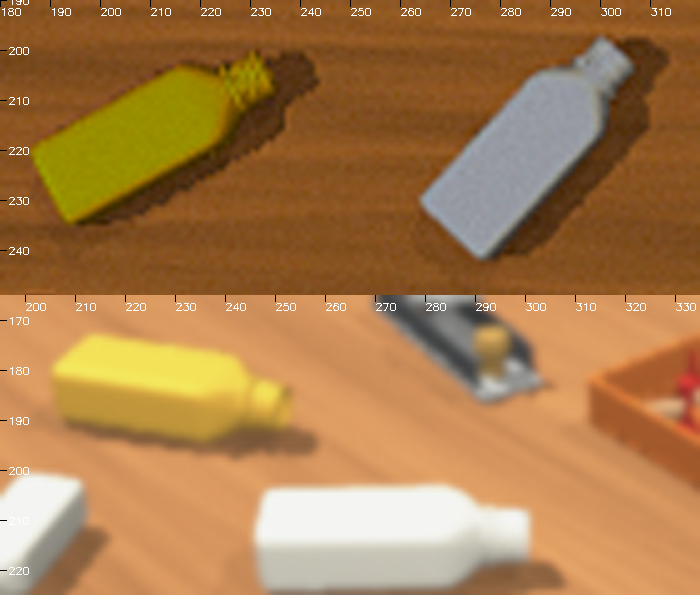

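Pixel readings from these crops:

| Item | Top view | Side view |
|---|---|---|
| Left peg tip | (385.6,153.2) | (399.6,200.4) |
| Right peg tip | (459,182) | (457,251.4) |
| White mouth | (303,201) | (300,212) |
| Yellow mouth | (232.4,204) | (251.6,186) |

The middle peg holds the blue bottle, so the left and right pegs are free.

```bash
python3 - <<'E'
from h import *
np.set_printoptions(precision=4,suppress=True)
T={"pegL":((399.6,200.6),(385.6,153.2)),"pegR":((457.1,251.6),(459,182)),
"wm":((300,212.2),(303,201.2)),"wb":((246.8,208.6),(270,235.6)),"ym":((251.6,186.2),(232.4,204)),"yb":((209.6,176.6),(189.8,227)),
"blueBase":((426,192.5),(427.6,163))}
P={}
for k,(s,t) in T.items():
    P[k],e=tri(s,t);print(k,P[k],e)
d=P["pegL"]-P["pegR"];print("peg dist",np.hypot(*d[:2]),"yaw",np.degrees(np.arctan2(-d[0],d[1])))
for b in "wy":
    d=P[b+"m"]-P[b+"b"];print(b,np.hypot(*d[:2]),"yaw",np.degrees(np.arctan2(d[1],d[0])))
# rack fit
cor=np.array([[.07,.156,.04],[-.07,.156,.04],[.07,-.156,.04],[-.07,-.132-.008,.04],[0,.112,.115],[0,-.112,.115]])
pt=np.array([[377,134],[361,176.2],[471.2,169.2],[452.6,210.2],[385.6,153.2],[459,182]])
ps=np.array([T["pegL"][0],T["pegR"][0]])
def W(p,c): return np.c_[p[0]+np.cos(p[2])*c[:,0]-np.sin(p[2])*c[:,1],p[1]+np.sin(p[2])*c[:,0]+np.cos(p[2])*c[:,1],c[:,2]]
f=lambda p:np.r_[(proj("top",W(p,cor))-pt).ravel(),(proj("side",W(p,cor[4:]))-ps).ravel()]
r=least_squares(f,[.6,-.2,-.3]);print("rack",r.x,np.degrees(r.x[2]));print(r.fun.reshape(-1,2))
print("pegs",W(r.x,cor[4:]))
# tray front tongue top-outer corners in side/top
for s,t in(((362.6+1,248),(388.6,206.2)),((384.6,273.5),(417.6,217.5))):
    p,e=tri(s,t);q=p[:2]-r.x[:2];c,sn=np.cos(r.x[2]),np.sin(r.x[2]);print("tongue",p,e,"rack frame",c*q[0]+sn*q[1],-sn*q[0]+c*q[1])
E
```

```text
pegL [ 0.667  -0.1453  0.1126] [ 0.2987 -0.0574 -0.2561  0.2391]
pegR [ 0.5878 -0.3564  0.1156] [ 0.4836 -0.1127 -0.5421  0.4381]
wm [0.5326 0.0912 0.024 ] [-0.4087  0.0401  0.2788 -0.3483]
wb [0.4226 0.1881 0.0387] [ 0.3239 -0.0162 -0.1984  0.2889]
ym [0.518  0.3084 0.0242] [-0.3073  0.0168  0.174  -0.2481]
yb [0.4429 0.4338 0.0369] [-0.22    0.0033  0.1115 -0.1795]
blueBase [ 0.6229 -0.2443  0.1966] [ 1.089  -0.2388 -1.0455  0.8937]
peg dist 0.22546572424731526 yaw -20.565328316283576
w 0.14654078390378472 yaw -41.35104329562055
y 0.14617171229774129 yaw -59.06827735015806
rack [ 0.6265 -0.2517 -0.3404] -19.501028930814368
[[-0.5493 -0.3739]
 [-0.3761 -0.6043]
 [ 0.438   0.4929]
 [-0.573   0.163 ]
 [ 0.133   1.13  ]
 [-0.3269  0.0305]
 [-0.1312 -0.3168]
 [ 1.1327  0.0528]]
pegs [[ 0.6639 -0.1461  0.115 ]
 [ 0.5891 -0.3573  0.115 ]]
tongue [ 0.5183 -0.1636  0.0514] [ 0.724  -0.1102 -0.6393  0.6712] rack frame -0.13140971452939765 0.04691683685539114
tongue [ 0.4876 -0.2522  0.0481] [ 0.4431 -0.0737 -0.436   0.4356] rack frame -0.13074486551906955 -0.04685258100566257
```

Rack and bottle measurements agree with the given sizes and heights: the pegs are 225 mm apart, the tips are 113–116 mm high, and the bottles come out 146 mm long. The tray is about 5 cm out. Next I'll set up a move helper and plan the tray push.

```bash
cat >> h.py <<'E'
def frame(zt,xt):
    z=np.array(zt,float);z/=np.linalg.norm(z);x=np.array(xt,float);x-=z*(x@z);x/=np.linalg.norm(x);return np.c_[x,np.cross(z,x),z]
def cur():
    o=manip.get_obs();return np.array(o["tcp_pos"]),R.from_euler("xyz",o["ee_rot"]).as_matrix()
def delta(p,M,p0=None,M0=None):
    if p0 is None:p0,M0=cur()
    return np.round(np.r_[M0.T@(np.array(p)-p0)*100,np.degrees(R.from_matrix(M0.T@M).as_rotvec())],2)
RK=np.array([.6265,-.2517]);ry=np.radians(-20);RX=np.array([np.cos(ry),np.sin(ry)]);RY=np.array([-RX[1],RX[0]])
E
python3 - <<'E'
from h import *
M=frame([0,0,-1],[RY[0],RY[1],0])
for d,z in((-.175,.28),(-.175,.207)): print(delta(np.r_[RK+RX*d,z],M))
E
```

```text
[-4.953e+01 -6.705e+01  1.248e+01 -8.000e-02  8.000e-02  9.558e+01]
[-4.953e+01 -6.704e+01  1.978e+01 -8.000e-02  8.000e-02  9.558e+01]
```

```bash
python3 -m pendant '[[[-10,-13.4,0,0,0,20,255],[-49.5,-67,6,0,0,95.6,255],[-49.5,-67,6,0,0,95.6,255],[-49.5,-67,6,0,0,95.6,255],[-49.5,-67,6,0,0,95.6,255],[-49.5,-67,6,0,0,95.6,255],[-49.5,-67,6,0,0,95.6,255],[-49.5,-67,8,0,0,95.6,255],[-49.5,-67,10,0,0,95.6,255],[-49.5,-67,12.5,0,0,95.6,255],[-49.5,-67,12.5,0,0,95.6,255],[-49.5,-67,12.5,0,0,95.6,255]]]' 20
python3 - <<'E'
from h import *
M=frame([0,0,-1],[RY[0],RY[1],0]);o=manip.get_obs();print(np.round(o["q"],4).tolist(),o["tcp_pos"],o["gripper_width"])
for d,z in((-.175,.28),(-.175,.207)): print(delta(np.r_[RK+RX*d,z],M))
E
```

```text
clock: 1.6
tcp_pos: [0.4274, -0.1073, 0.3049]
ee_rot: [3.141, -0.0, 1.221]
force: [0.8, 0.6, 0.3]
gripper_width: 0.005
grip_force: 0.0
[-0.3234, -0.3463, 1.808, 0.0003, 1.6796, 0.0268] [ 0.42735787 -0.10732397  0.30486672] 0.005365694952205527
[-6.75  6.16  2.49  0.02 -0.02 -0.06]
[-6.75  6.15  9.79  0.02 -0.02 -0.06]
```

```bash
python3 -m pendant '[[[-6.75,6.15,2.5,0,0,0,255],[-6.75,6.15,2.5,0,0,0,255],[-6.75,6.15,9.8,0,0,0,255],[-6.75,6.15,9.8,0,0,0,255],[-6.75,7.5,9.8,0,0,0,255],[-6.75,9,9.8,0,0,0,255],[-6.75,10.5,9.8,0,0,0,255],[-6.75,11.5,9.8,0,0,0,255],[-6.75,12.3,9.8,0,0,0,255],[-6.75,12.9,9.8,0,0,0,255],[-6.75,13.3,9.8,0,0,0,255],[-6.75,13.3,9.8,0,0,0,255]]]'
python3 - <<'E'
from h import *
o=manip.get_obs();print(np.round(o["q"],4).tolist(),(np.array(o["tcp_pos"])[:2]-RK)@np.c_[RX,RY],o["tcp_pos"])
E
```

```text
clock: 3.1
tcp_pos: [0.5293, -0.2144, 0.2075]
ee_rot: [3.141, 0.0, 1.221]
force: [0.3, -0.7, -0.2]
gripper_width: 0.003
grip_force: 0.0
[-0.4443, 0.0656, 1.6088, -0.0002, 1.4665, -0.0947] [-0.10413675  0.00183292] [ 0.52927036 -0.21436075  0.20749029]
```

```bash
python3 -m pendant '[[[0,0.4,0,0,0,0,255],[0,0.8,0,0,0,0,255],[0,0.8,0,0,0,0,255]]]'
python3 -m pendant '[[[0,0.2,0,0,0,0,255],[0,0.4,0,0,0,0,255],[0,0.4,0,0,0,0,255]]]'
python3 - <<'E'
import cv2,numpy as np
from h import *
t=manip.get_image("top")[130:235,350:480];s=manip.get_image("side")[180:315,335:495]
cv2.imwrite("pics/push.png",np.hstack([cv2.resize(t,(400,323)),cv2.resize(s,(383,323))]))
E
```

```text
clock: 3.48
tcp_pos: [0.5368, -0.2171, 0.2074]
ee_rot: [3.141, 0.0, 1.221]
force: [-0.2, 0.7, 0.7]
gripper_width: 0.007
grip_force: 0.1
clock: 3.85
tcp_pos: [0.5402, -0.2183, 0.2075]
ee_rot: [-3.141, 0.0, 1.221]
force: [-4.1, 1.2, 2.1]
gripper_width: 0.003
grip_force: 1.0
```

View pics/push.png

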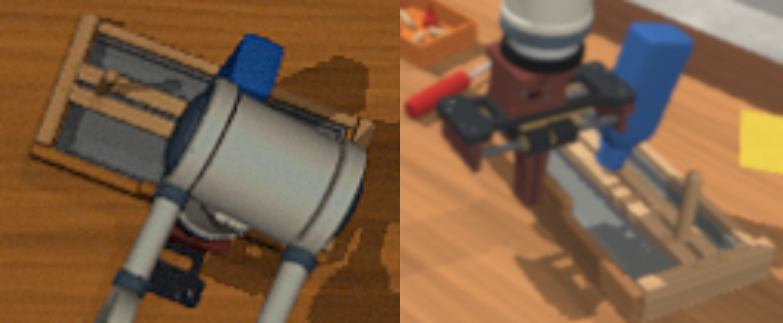

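The tray front now sits against the cheeks. However, the blue bottle's top has shifted about (7,−11) px, so the wide gripper body is leaning on it. I'll back off straight away and check both.

```bash
python3 -m pendant '[[[0,-1,0,0,0,0,255],[0,-3,0,0,0,0,255],[0,-7,0,0,0,0,255],[0,-10,0,0,0,0,255],[0,-12,-5,0,0,0,255],[0,-12,-11,0,0,0,255],[-6,-14,-16,0,0,0,255],[-12,-16,-16,0,0,0,255],[-18,-18,-16,0,0,0,255],[-18,-18,-16,0,0,0,255]]]'
python3 - <<'E'
import cv2,numpy as np
from h import *
print(np.round(manip.get_obs()["q"],4).tolist())
T=manip.get_image("top");S=manip.get_image("side");cv2.imwrite("pics/top1.png",T);cv2.imwrite("pics/side1.png",S)
t=T[130:235,350:480];s=S[180:315,335:495]
cv2.imwrite("pics/push2.png",np.hstack([cv2.resize(t,(400,323),interpolation=2),cv2.resize(s,(383,323),interpolation=2)]))
def blue(i):
    i=i.astype(int);m=(i[...,0]>i[...,2]*1.8)&(i[...,0]-i[...,1]>30);m[:, :300]=0;y,x=np.nonzero(m);return x.mean().round(2),y.mean().round(2),len(x),x.min(),x.max(),y.min(),y.max()
for n,i in(("top",T),("side",S)): print(n,blue(cv2.imread(f"pics/{n}0.png")),blue(i))
E
```

```text
clock: 5.2
tcp_pos: [0.3075, -0.3275, 0.3679]
ee_rot: [3.14, 0.001, 1.217]
force: [0.7, -0.2, 0.4]
gripper_width: 0.009
grip_force: 0.0
[-0.8925, -0.3243, 1.6794, -0.0004, 1.7846, -0.5388]
top (np.float64(426.2), np.float64(163.95), 349, np.int64(413), np.int64(436), np.int64(153), np.int64(178)) (np.float64(427.18), np.float64(158.65), 519, np.int64(413), np.int64(440), np.int64(142), np.int64(175))
side (np.float64(427.09), np.float64(218.11), 1270, np.int64(413), np.int64(443), np.int64(191), np.int64(251)) (np.float64(434.64), np.float64(216.12), 1327, np.int64(418), np.int64(455), np.int64(190), np.int64(250))
```

View pics/push2.png

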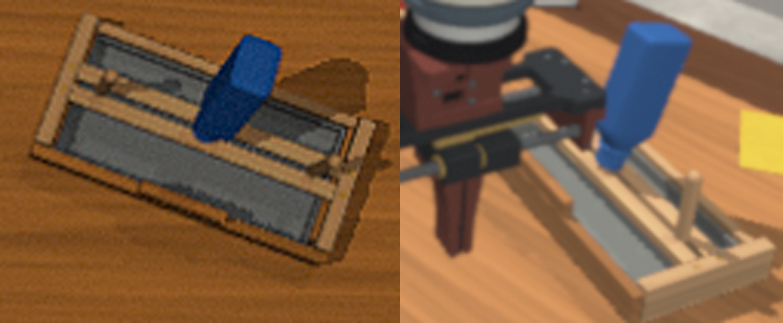

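The tray is home. The blue bottle is now leaning toward the back, with its base near (434,151.5) in the top view. I'll quantify the lean.

```bash
python3 - <<'E'
from h import *
np.set_printoptions(precision=4,suppress=True)
# silhouette fit of blue bottle: upright start vs tilted now, params mouth x,y, tilt vec, spin
def sil(n,f):
    i=cv2.imread(f).astype(int);m=(i[...,0]>i[...,2]*1.5)&(i[...,0]-i[...,1]>15);m[:,:400]=0;m[:,470:]=0;m[:120]=0;m[260:]=0
    k,l,st,_=cv2.connectedComponentsWithStats(m.astype(np.uint8));return l==1+np.argmax(st[1:,4])
import itertools
def pts():
    o=[]
    for a in np.linspace(0,2*np.pi,40):
        c,s=np.cos(a),np.sin(a);sq=lambda v:np.sign(v)*abs(v)**.4
        for x in(-.075,.032):o.append([x,.028*sq(c),.02*sq(s)])
        for x in(.052,.075):o.append([x,.016*c,.016*s])
    return np.array(o)
Q=pts()
def model(p):
    d=np.array([p[2],p[3],-1]);X=d/np.linalg.norm(d);Y=np.array([np.cos(p[4]),np.sin(p[4]),0]);Y-=X*(X@Y);Y/=np.linalg.norm(Y)
    m=np.array([p[0],p[1],p[5]]);return (m-.075*X),m,(m-.075*X)+Q@np.c_[X,Y,np.cross(X,Y)].T
def mask(n,P):
    uv=proj(n,P);g=np.zeros((400*1,640*1),np.uint8)
    b=np.arange(len(Q))//2*0
    for lo,hi in((-.076,.033),(.03,.053),(.05,.076)):
        s=uv[(Q[:,0]>=lo)&(Q[:,0]<=hi)]
        cv2.fillConvexPoly(g,np.round(cv2.convexHull(s.astype(np.float32))*16).astype(int),1,shift=4)
    return g
from scipy.optimize import differential_evolution
for k in "01":
    S={n:sil(n,f"pics/{n}{k}.png") for n in("side","top")}
    z=.04
    f=lambda p:sum((mask(n,model(np.r_[p,z])[2]).astype(bool)^S[n]).sum() for n in S)
    r=differential_evolution(f,[(.60,.66),(-.28,-.22),(-.5,.5),(-.5,.5),(-np.pi/2,np.pi/2)],seed=1,maxiter=60,popsize=12)
    c,m,_=model(np.r_[r.x,z]);print(k,r.x,r.fun,{n:S[n].sum() for n in S},"c",c,"m",m)
E
```

```text
0 [ 0.6326 -0.2491  0.0484  0.0235  0.0763] 198.0 {'side': np.int64(1311), 'top': np.int64(465)} c [ 0.629  -0.2509  0.1149] m [ 0.6326 -0.2491  0.04  ]
1 [ 0.6342 -0.2476 -0.1578  0.1131 -0.1815] 270.0 {'side': np.int64(1372), 'top': np.int64(566)} c [ 0.6459 -0.2559  0.1136] m [ 0.6342 -0.2476  0.04  ]
```

The blue bottle leans about 11° and its centre has moved about 17 mm, so it is still within limits but only just. I'll fix that now by nudging it back upright from behind with closed fingers pointing down. I'll also fit the arm geometry for later planning.

```bash
python3 - <<'E'
from h import *
np.set_printoptions(precision=4,suppress=True)
D=np.array([[.0918,1.2318,.149493,.581127,.40362],[-.3463,1.808,.42736,-.10732,.30487],[.0656,1.6088,.52927,-.21436,.20749],[-.3243,1.6794,.3075,-.3275,.3679]])
r=np.hypot(D[:,2],D[:,3]);s=D[:,0]+D[:,1];o=np.ones(4);O=0*o
A=np.r_[np.c_[o,O,np.sin(D[:,0]),np.sin(s),np.cos(s)],np.c_[O,o,np.cos(D[:,0]),np.cos(s),-np.sin(s)]]
x,*_=np.linalg.lstsq(A,np.r_[r,D[:,4]],rcond=None);print("a1,d1-d6,L2,L3,e",x,A@x-np.r_[r,D[:,4]])
M=frame([0,0,-1],[RY[0],RY[1],0])
for a,b,z in((-.2,.06,.42),(.09,.065,.41),(.093,.065,.317),(.093,0,.317),(.055,0,.317),(.042,0,.317)): 
    p=RK+RX*a+RY*b;print(a,b,z,np.hypot(*p),delta(np.r_[p,z],M))
E
```

```text
a1,d1-d6,L2,L3,e [ 0.0011 -0.0093  0.3709  0.5585  0.0961] [ 0.0001  0.0002 -0.0001 -0.0002 -0.0001  0.     -0.      0.0001]
-0.2 0.06 0.42 0.47630261353264597 [23.91  7.23 -5.25  0.04  0.   -0.2 ]
0.09 0.065 0.41 0.7659980351071163 [24.51 36.22 -4.23  0.04  0.   -0.2 ]
0.093 0.065 0.317 0.7689933765449137 [24.51 36.52  5.07  0.04  0.   -0.2 ]
0.093 0 0.317 0.7681260735331956 [18.01 36.54  5.07  0.04  0.   -0.2 ]
0.055 0 0.317 0.7301428412781423 [18.   32.74  5.07  0.04  0.   -0.2 ]
0.042 0 0.317 0.7171489854610303 [18.   31.44  5.06  0.04  0.   -0.2 ]
```

```bash
python3 -m pendant '[[[6,2,-5,0,0,0,255],[12,4,-5,0,0,0,255],[18,6,-5,0,0,0,255],[24,8,-5,0,0,0,255],[24.5,14,-5,0,0,0,255],[24.5,20,-5,0,0,0,255],[24.5,26,-5,0,0,0,255],[24.5,32,-5,0,0,0,255],[24.5,36.2,-4.2,0,0,0,255],[24.5,36.5,-4.2,0,0,0,255],[24.5,36.5,-4.2,0,0,0,255]]]'
python3 - <<'E'
from h import *
M=frame([0,0,-1],[RY[0],RY[1],0])
for a,b,z in((.093,.065,.317),(.093,0,.317),(.055,0,.317)): print(delta(np.r_[RK+RX*a+RY*b,z],M))
E
```

```text
clock: 6.68
tcp_pos: [0.7368, -0.2186, 0.4092]
ee_rot: [-3.141, -0.0, 1.223]
force: [0.4, -0.0, 0.5]
gripper_width: 0.005
grip_force: 0.0
[-0.39  0.08  9.22 -0.06 -0.02  0.09]
[-6.89  0.07  9.21 -0.06 -0.02  0.09]
[-6.88 -3.73  9.22 -0.06 -0.02  0.09]
```

```bash
python3 -m pendant '[[[-0.4,0,4.5,0,0,0,255],[-0.4,0,9.2,0,0,0,255],[-3.5,0,9.2,0,0,0,255],[-6.9,0,9.2,0,0,0,255],[-6.9,-1,9.2,0,0,0,255],[-6.9,-1.7,9.2,0,0,0,255],[-6.9,-2.4,9.2,0,0,0,255],[-6.9,-3,9.2,0,0,0,255],[-6.9,-3.5,9.2,0,0,0,255],[-6.9,-3.5,9.2,0,0,0,255]]]'
cat > blue.py <<'E'
from h import *
import sys
def m(i):
    i=i.astype(int);m=(i[...,0]>i[...,2]*1.5)&(i[...,0]-i[...,1]>15);m[:,:400]=0;m[:,470:]=0;m[:120]=0;m[260:]=0;return m
S=manip.get_image("side");cv2.imwrite(f"pics/side_{sys.argv[1]}.png",S)
for i in(cv2.imread("pics/side0.png"),cv2.imread("pics/side1.png"),S):
    k=m(i)
    print([(y,*np.nonzero(k[y])[0][[0,-1]]) for y in(205,220,235,245) if k[y].any()])
E
python3 blue.py a
```

```text
clock: 7.92
tcp_pos: [0.6797, -0.2732, 0.3176]
ee_rot: [-3.141, -0.0, 1.221]
force: [0.2, -0.6, 0.1]
gripper_width: 0.003
grip_force: 0.0
[(205, np.int64(417), np.int64(442)), (220, np.int64(415), np.int64(439)), (235, np.int64(414), np.int64(435)), (245, np.int64(418), np.int64(429))]
[(205, np.int64(426), np.int64(453)), (220, np.int64(420), np.int64(446)), (235, np.int64(419), np.int64(439)), (245, np.int64(417), np.int64(429))]
[(205, np.int64(413), np.int64(438)), (220, np.int64(411), np.int64(436)), (235, np.int64(412), np.int64(434)), (245, np.int64(417), np.int64(427))]
```

Blue is upright again, within a few pixels of its first place. I'll retreat and go above the white bottle with the hand leaning 35° back over its base, so that after inversion the tool points away and down.

```bash
cat >> h.py <<'E'
def grasp(cx,cy,yaw,al=35,gx=-.015,gz=.026,s=-1):
    m=np.array([np.cos(np.radians(yaw)),np.sin(np.radians(yaw)),0]);a=np.radians(al)
    z=np.cos(a)*np.array([0,0,-1])+np.sin(a)*m;M=frame(z,s*m)
    return np.array([cx,cy,0])+gx*m+[0,0,gz]-.163*z,M
E
python3 -m pendant '[[[0,2,0,0,0,0,255],[0,3,-2,0,0,0,255],[2,3,-8,0,0,0,255],[6,1,-10,0,0,0,255],[12,-4,-12,0,0,0,0],[16,-9,-12,0,0,0,0],[20,-14,-12,0,0,0,0],[20,-14,-12,0,0,0,0]]]'
python3 blue.py b
python3 - <<'E'
from h import *
p,M=grasp(.477,.140,-41.3);print(p,delta(p+[0,0,.12],M))
E
```

```text
clock: 8.98
tcp_pos: [0.6156, -0.0348, 0.4384]
ee_rot: [3.141, -0.001, 1.224]
force: [-0.2, -0.7, -0.4]
gripper_width: 0.418
grip_force: 0.0
[(205, np.int64(417), np.int64(442)), (220, np.int64(415), np.int64(439)), (235, np.int64(414), np.int64(435)), (245, np.int64(418), np.int64(429))]
[(205, np.int64(426), np.int64(453)), (220, np.int64(420), np.int64(446)), (235, np.int64(419), np.int64(439)), (245, np.int64(417), np.int64(429))]
[(205, np.int64(420), np.int64(447)), (220, np.int64(417), np.int64(442)), (235, np.int64(416), np.int64(437)), (245, np.int64(417), np.int64(429))]
[0.39549313 0.21160553 0.15952178] [ 15.64 -29.04  15.92 -20.81 -30.71 -66.3 ]
```

Blue is now leaning less than half of what it was (about 4°, about 7 mm), which is well inside the limits. Moving to the white bottle.

```bash
python3 -m pendant '[[[3,-6,0,0,0,-10,0],[6,-12,0,-5,-8,-25,0],[9,-18,4,-10,-15,-40,0],[12,-24,8,-15,-23,-55,0],[15.6,-29,12,-20.8,-30.7,-66.3,0],[15.6,-29,15,-20.8,-30.7,-66.3,0],[15.6,-29,15.9,-20.8,-30.7,-66.3,0],[15.6,-29,15.9,-20.8,-30.7,-66.3,0],[15.6,-29,15.9,-20.8,-30.7,-66.3,0]]]'
python3 - <<'E'
from h import *
np.set_printoptions(precision=4,suppress=True)
o=manip.get_obs();print(o["q"].tolist())
p,M=grasp(.477,.140,-41.3);print(delta(p+[0,0,.12],M),delta(p,M))
pc,Mc=cur();q=o["q"];s=q[1]+q[2]
r=.0011+.3709*np.sin(q[1])+.5585*np.sin(s)+.0961*np.cos(s)
z=-.0093+.3709*np.cos(q[1])+.5585*np.cos(s)-.0961*np.sin(s) # = W.z - d6
W=np.array([r*np.cos(q[0]),r*np.sin(q[0])]);d=pc[:2]-W;print("d6 from xy",d,Mc[:2,2],d/Mc[:2,2],"from z",(pc[2]-z)/(1+Mc[2,2]))
E
```

```text
clock: 10.15
tcp_pos: [0.3987, 0.208, 0.2798]
ee_rot: [3.141, 0.61, 2.414]
force: [0.6, 0.0, 0.3]
gripper_width: 0.998
grip_force: 0.0
[0.613150846125404, -0.37442163448947297, 1.9275035423455447, -0.59620075827887, 1.4539806419739478, -0.19953573726432866]
[ 0.41  0.05 -0.25 -0.2  -0.05 -0.33] [ 7.29  0.05  9.59 -0.2  -0.05 -0.33]
d6 from xy [ 0.0507 -0.0369] [ 0.4281 -0.3807] [0.1184 0.0969] from z 0.16700217060338968
```

```bash
python3 -m pendant '[[[2.5,0,3.2,0,0,-0.3,0],[5,0,6.5,0,0,-0.3,0],[6.5,0,8.5,0,0,-0.3,0],[7.3,0,9.6,0,0,-0.3,0],[7.3,0,9.6,0,0,-0.3,0],[7.3,0,9.6,0,0,-0.3,255],[7.3,0,9.6,0,0,-0.3,255],[7.3,0,9.6,0,0,-0.3,255],[7.3,0,9.6,0,0,-0.3,255],[7.3,0,9.6,0,0,-0.3,255]]]' 20
python3 - <<'E'
from h import *
p,M=grasp(.477,.140,-41.3);print(delta(p,M));o=manip.get_obs();print(o["q"].tolist(),o["tcp_pos"],o["ee_rot"],o["gripper_width"]*88)
t=manip.get_image("top");s=manip.get_image("side");cv2.imwrite("pics/g1.png",np.hstack([cv2.resize(t[150:270,200:340],(420,360),interpolation=2),cv2.resize(s[150:270,200:325],(375,360),interpolation=2)]))
E
```

```text
clock: 11.4
tcp_pos: [0.3943, 0.2116, 0.1586]
ee_rot: [-3.137, 0.611, 2.424]
force: [-1.3, -0.1, 3.8]
gripper_width: 0.635
grip_force: 20.0
[-0.12  0.08 -0.02 -0.14 -0.01  0.15]
[0.6262305631035062, -0.2707621409529494, 2.0693055833463054, -0.6286049666267987, 1.2591066175688148, -0.05268903297319738] [0.39426602 0.21156311 0.15863314] [-3.13736033  0.61070614  2.42401084] 55.90885145476632
```

The grip reads 55.9 mm, which is the bottle's full width, so the grasp is good. I'll save the grasp transform, lift, and fit the full kinematics for planning.

```bash
python3 - <<'E'
from h import *
p0,M0=cur()
m=np.array([np.cos(np.radians(-41.3)),np.sin(np.radians(-41.3)),0]);c=np.array([.477,.140,.02])
x=M0.T@m;x[1]=0;x/=np.linalg.norm(x);cc=M0.T@(c-p0);print("bottle axis, centre in tool",x,cc);cc[1]=0
np.savez("gw.npz",x=x,c=cc)
E
python3 -m pendant '[[[-2,0,-2.9,0,0,0,255],[-5,0,-7.1,0,0,0,255],[-8,0,-11.5,0,0,0,255],[-11.5,0,-16.4,0,0,0,255],[-11.5,0,-16.4,0,0,0,255]]]'
python3 - <<'E'
from h import *
np.set_printoptions(precision=4,suppress=True)
o=manip.get_obs();print("w",o["gripper_width"]*88)
D=[([1.262315,.0917885,1.231754,4e-6,1.819841,-.0567274],[.149493,.581127,.403623],[-3.139805,-.0001,2.889839]),
([-.3234,-.3463,1.808,.0003,1.6796,.0268],[.427358,-.107324,.304867],[3.141,0,1.221]),
([-.4443,.0656,1.6088,-.0002,1.4665,-.0947],[.52927,-.21436,.20749],[3.141,0,1.221]),
([-.8925,-.3243,1.6794,-.0004,1.7846,-.5388],[.3075,-.3275,.3679],[3.14,.001,1.217]),
([.61315,-.37442,1.92750,-.59620,1.45398,-.19954],[.3987,.2080,.2798],[3.141,.61,2.414]),
([.6262306,-.2707621,2.0693056,-.628605,1.2591066,-.052689],[.394266,.211563,.158633],[-3.13736,.610706,2.424011]),
(list(o["q"]),list(o["tcp_pos"]),list(o["ee_rot"]))]
def fk(q,g):
    a1,d1,L2,L3,e,d6=g
    B=R.from_euler("z",q[0])
    A2=B*R.from_euler("y",q[1]);A3=A2*R.from_euler("y",q[2]);p=B.apply([a1,0,d1])+A2.apply([0,0,L2])+A3.apply([e,0,L3])
    A=A3*R.from_euler("z",q[3])*R.from_euler("y",q[4]);p=p+A.apply([0,0,d6]);return p,A*R.from_euler("z",q[5])
# fixed tool offset rotation
Z=fk(D[0][0],[0]*6)[1].inv()*R.from_euler("xyz",D[0][2]);print("off",Z.as_rotvec(degrees=True))
for q,p,e in D: print(((fk(q,[0]*6)[1]*Z).inv()*R.from_euler("xyz",e)).magnitude())
r=least_squares(lambda g:np.concatenate([fk(q,g)[0]-p for q,p,e in D]),[0,.3,.37,.4,.1,.1]);print(r.x,np.abs(r.fun).max())
np.savez("kin.npz",g=r.x,Z=Z.as_matrix())
E
```

```text
bottle axis, centre in tool [-0.81922692  0.          0.57346949] [-0.01011239  0.00120998  0.17632525]
clock: 12.12
tcp_pos: [0.3952, 0.212, 0.364]
ee_rot: [3.136, 0.613, 2.418]
force: [0.5, 0.2, -1.1]
gripper_width: 0.636
grip_force: 20.0
w 55.94068527136608
off [ 0.0002 -0.0002 90.    ]
3.277920080932007e-19
0.0005685680728633093
0.0003539164209306682
0.00035465558265250046
0.00020091252120376036
5.620779764497922e-06
5.443286600584386e-06
[0.0135 0.1091 0.3588 0.5456 0.0876 0.11  ] 0.03361780025890354
```

```bash
cat > kin.py <<'E'
from h import *
def fk(q,g):
    a1,d1,L2,L3,e,d6,u,v,w,a2=g
    B=R.from_euler("z",q[0]);A2=B*R.from_euler("y",q[1]);A3=A2*R.from_euler("y",q[2])
    p=B.apply([a1,0,d1])+A2.apply([a2,0,L2])+A3.apply([e,0,L3])
    A=A3*R.from_euler("z",q[3]);p=p+A.apply([u,v,0]);A=A*R.from_euler("y",q[4]);p=p+A.apply([w,0,d6]);return p,A*R.from_euler("z",q[5])*R.from_euler("z",90,degrees=True)
E
python3 - <<'E'
from kin import *
np.set_printoptions(precision=4,suppress=True)
o=manip.get_obs()
D=[([1.262315,.0917885,1.231754,4e-6,1.819841,-.0567274],[.149493,.581127,.403623]),
([-.3234,-.3463,1.808,.0003,1.6796,.0268],[.427358,-.107324,.304867]),
([-.4443,.0656,1.6088,-.0002,1.4665,-.0947],[.52927,-.21436,.20749]),
([-.8925,-.3243,1.6794,-.0004,1.7846,-.5388],[.3075,-.3275,.3679]),
([.61315,-.37442,1.92750,-.59620,1.45398,-.19954],[.3987,.2080,.2798]),
([.6262306,-.2707621,2.0693056,-.628605,1.2591066,-.052689],[.394266,.211563,.158633]),
(list(o["q"]),list(o["tcp_pos"]))]
print(o["q"])
for fix in ([9],[6,7,8,9],[6,8,9],[7,9,8],[6,7,9]):
    fr=[i for i in range(10) if i not in fix]
    def f(x):
        g=np.zeros(10);g[fr]=x;return np.r_[np.concatenate([fk(q,g)[0]-p for q,p in D]),1e-4*x]
    r=least_squares(f,np.array([0,.3,.37,.4,.1,.1,0,0,0,0])[fr]);print(fix,r.x,np.abs(r.fun[:21]).max())
    if fix==[9]: g=np.zeros(10);g[fr]=r.x;np.save("g.npy",g)
E
```

```text
[ 0.6258 -0.3979  1.7966 -0.5944  1.5811 -0.2792]
[9] [-0.056   0.1382  0.3661  0.5332  0.0639  0.1475  0.0215  0.0332 -0.0819] 0.008420183937845993
[6, 7, 8, 9] [0.0135 0.1091 0.3588 0.5456 0.0876 0.11  ] 0.033617800544461174
[6, 8, 9] [0.0243 0.1533 0.3669 0.5339 0.0866 0.1583 0.0318] 0.013338867109689234
[7, 9, 8] [ 0.0132  0.1526  0.369   0.5451  0.1409  0.1597 -0.0496] 0.032428412396326156
[6, 7, 9] [-0.0264  0.11    0.3604  0.5454  0.0878  0.1143 -0.0404] 0.03355215196384456
```

```bash
sed -i 's/a1,d1,L2,L3,e,d6,u,v,w,a2=g/a1,d1,L2,L3,e,d6,u,v,w,b=g/;s/\[a1,0,d1\]/[a1,b,d1]/;s/\[a2,0,L2\]/[0,0,L2]/' kin.py
python3 - <<'E'
from kin import *
np.set_printoptions(precision=4,suppress=True)
o=manip.get_obs()
D=[([1.262315,.0917885,1.231754,4e-6,1.819841,-.0567274],[.149493,.581127,.403623]),
([-.3234,-.3463,1.808,.0003,1.6796,.0268],[.427358,-.107324,.304867]),
([-.4443,.0656,1.6088,-.0002,1.4665,-.0947],[.52927,-.21436,.20749]),
([-.8925,-.3243,1.6794,-.0004,1.7846,-.5388],[.3075,-.3275,.3679]),
([.61315,-.37442,1.92750,-.59620,1.45398,-.19954],[.3987,.2080,.2798]),
([.6262306,-.2707621,2.0693056,-.628605,1.2591066,-.052689],[.394266,.211563,.158633]),
(list(o["q"]),list(o["tcp_pos"]))]
for fix in ([],[6,7,8],[6,8]):
    fr=[i for i in range(10) if i not in fix]
    def f(x):
        g=np.zeros(10);g[fr]=x;return np.r_[np.concatenate([fk(q,g)[0]-p for q,p in D]),1e-4*x]
    r=least_squares(f,np.array([0,.3,.37,.4,.1,.1,0,0,0,0])[fr]);print(fix,r.x,np.abs(r.fun[:21]).max())
    if fix==[6,7,8]: g=np.zeros(10);g[fr]=r.x;np.save("g.npy",g)
g=np.load("g.npy");LO=np.array([-2.87,-.86,.17,-1.51,.06,-2.65]);HI=np.array([2.87,2.18,2.46,4.65,2.69,2.65])
def ik(p,M,q0):
    r=least_squares(lambda q:np.r_[(fk(q,g)[0]-p)*5,R.from_matrix(fk(q,g)[1].as_matrix().T@M).as_rotvec()],np.clip(q0,LO+.01,HI-.01),bounds=(LO,HI));return r.x,np.abs(r.fun).max()
w=np.load("gw.npz");X=w["x"];mo=w["c"]+.075*X
pegs={"L":RK+.112*RY,"R":RK-.112*RY}
rng=np.random.default_rng(0)
for pg,P in pegs.items():
  for phi in (-60,-40,-20,0,20):
    h=np.array([np.cos(np.radians(phi)),np.sin(np.radians(phi)),0])
    # tool rotation so X->-z and tool y horizontal, tool z horizontally along h
    B=frame([0,0,-1],h) # cols: x=h, y, z=-ez
    yt=np.array([0,1,0]);zz=np.cross(X,yt) # tool-frame vector perpendicular
    sgn=np.sign(zz[2]);Tt=np.c_[sgn*zz,np.cross(X,sgn*zz),X];M=B@Tt.T
    res=[]
    for zm in(.045,.135):
        p=np.r_[P,zm]-M@mo
        best=[]
        for k in range(25):
            q,e=ik(p,M,rng.uniform(LO,HI) if k else np.array(o["q"]))
            if e<1e-3 and not any(np.abs(q-b).max()<.05 for b in best): best.append(q)
        res.append(best)
    print(pg,phi,"p",p,*[("\n   ",zm,b) for zm,r_ in zip((.045,.135),res) for b in r_])
E
```

```text
[] [-0.      0.157   0.3725  0.5585  0.0967  0.167   0.0003  0.      0.
  0.034 ] 4.214946362501859e-05
[6, 7, 8] [-0.      0.1573  0.3726  0.5585  0.097   0.1673  0.034 ] 4.648447095612074e-05
[6, 8] [-0.      0.1573  0.3726  0.5585  0.097   0.1673  0.      0.034 ] 4.442074880006697e-05
L -60 p [ 0.5955 -0.0264  0.3194]
L -40 p [ 0.5586 -0.0573  0.3194] ('\n   ', 0.135, array([-0.0071, -0.2848,  1.8601, -0.741 ,  0.8843,  2.5392]))
L -20 p [ 0.5345 -0.099   0.3194] ('\n   ', 0.045, array([-0.211 , -0.3549,  2.0792, -0.2494,  0.4743,  1.8731])) ('\n   ', 0.135, array([-0.211 , -0.4242,  1.9673, -0.187 ,  0.6514,  1.7996]))
L 0 p [ 0.5262 -0.1465  0.3194] ('\n   ', 0.045, array([-0.4419, -0.3331,  2.0626,  0.6623,  0.6061,  0.7359])) ('\n   ', 0.135, array([-0.4419, -0.4031,  1.9519,  0.5361,  0.7558,  0.8978]))
L 20 p [ 0.5345 -0.1939  0.3194] ('\n   ', 0.045, array([-0.6077, -0.1618,  1.9205,  0.9536,  0.9632,  0.2105])) ('\n   ', 0.135, array([-0.6077, -0.2347,  1.8186,  0.868 ,  1.0707,  0.3728]))
R -60 p [ 0.5189 -0.2369  0.3194] ('\n   ', 0.135, array([-0.3297, -0.2527,  1.8337, -0.7596,  0.8982,  2.5691]))
R -40 p [ 0.482  -0.2678  0.3194] ('\n   ', 0.045, array([-0.5263, -0.327 ,  2.0578, -0.3098,  0.4773,  1.947 ])) ('\n   ', 0.135, array([-0.5263, -0.3972,  1.9475, -0.2331,  0.6514,  1.8566]))
R -20 p [ 0.4579 -0.3095  0.3194] ('\n   ', 0.045, array([-0.7544, -0.316 ,  2.0493,  0.6288,  0.5814,  0.7834])) ('\n   ', 0.135, array([-0.7544, -0.3865,  1.9395,  0.5032,  0.734 ,  0.9415]))
R 0 p [ 0.4495 -0.3569  0.3194] ('\n   ', 0.045, array([-0.9235, -0.1541,  1.9137,  0.9467,  0.9361,  0.233 ])) ('\n   ', 0.135, array([-0.9235, -0.2271,  1.8122,  0.8567,  1.0447,  0.3967]))
R 20 p [ 0.4579 -0.4044  0.3194] ('\n   ', 0.045, array([-1.0016,  0.0762,  1.6897,  0.9872,  1.28  , -0.0375])) ('\n   ', 0.135, array([-1.0016,  0.0062,  1.5961,  0.9534,  1.3727,  0.1016]))
```

The kinematic model now matches to within 0.05 mm. The best pairing is white on the right peg with tool azimuth about 0°, and yellow later on the left peg at about −30°. Computing the carry path.

```bash
cat >> kin.py <<'E'
g=np.load("g.npy");LO=np.array([-2.87,-.86,.17,-1.51,.06,-2.65]);HI=np.array([2.87,2.18,2.46,4.65,2.69,2.65])
def ik(p,M,q0):
    r=least_squares(lambda q:np.r_[(fk(q,g)[0]-p)*5,R.from_matrix(fk(q,g)[1].as_matrix().T@M).as_rotvec()],np.clip(q0,LO+.01,HI-.01),bounds=(LO,HI));return r.x,np.abs(r.fun).max()
def place(P,phi,zm,f):
    w=np.load(f);X=w["x"];mo=w["c"]+.075*X;h=np.array([np.cos(np.radians(phi)),np.sin(np.radians(phi)),0])
    zz=np.cross(X,[0,1,0]);zz*=np.sign(zz[2]);M=frame([0,0,-1],h)@np.c_[zz,np.cross(X,zz),X].T
    return np.r_[P,zm]-M@mo,M
def carry(p1,M1,f,via=0,n=12):
    w=np.load(f);p0,M0=cur();q=np.array(manip.get_obs()["q"]);d=delta(p1,M1)
    for k in range(1,n+1):
        t=k/n;M=M0@R.from_rotvec(np.radians(d[3:])*t).as_matrix();p=p0+(p1-p0)*t;p[2]+=via*np.sin(np.pi*t)
        qn,e=ik(p,M,q);c=p+M@w["c"];mo=c+M@w["x"]*.075
        print(np.r_[np.round(M0.T@(p-p0)*100,1),np.round(d[3:]*t,1)].tolist(),"c",c.round(3),"m",mo.round(3),"q",qn.round(2),"dq",np.abs(qn-q).max().round(2),"e%.4f"%e);q=qn
E
python3 - <<'E'
from kin import *
np.set_printoptions(suppress=True)
p1,M1=place(RK-.112*RY,0,.23,"gw.npz");carry(p1,M1,"gw.npz",.03)
E
```

```text
[-3.5, -3.3, 1.0, -2.1, 3.2, 12.0] c [0.48  0.102 0.232] m [0.529 0.045 0.227] q [ 0.5  -0.49  1.83 -0.5   1.54 -0.2 ] dq 0.13 e0.0000
[-7.0, -6.5, 2.1, -4.2, 6.4, 24.0] c [0.485 0.064 0.239] m [0.524 0.002 0.228] q [ 0.36 -0.56  1.85 -0.4   1.5  -0.15] dq 0.14 e0.0000
[-10.5, -9.8, 3.2, -6.3, 9.7, 35.9] c [0.49  0.027 0.247] m [ 0.522 -0.038  0.228] q [ 0.2  -0.61  1.87 -0.28  1.46 -0.1 ] dq 0.16 e0.0000
[-13.8, -13.0, 4.4, -8.4, 12.9, 47.9] c [ 0.498 -0.01   0.255] m [ 0.52  -0.076  0.228] q [ 0.03 -0.64  1.87 -0.14  1.42 -0.06] dq 0.17 e0.0000
[-17.1, -16.3, 5.8, -10.4, 16.1, 59.9] c [ 0.507 -0.047  0.263] m [ 0.521 -0.111  0.227] q [-0.14 -0.65  1.87  0.    1.39 -0.03] dq 0.17 e0.0000
[-20.2, -19.6, 7.4, -12.5, 19.3, 71.9] c [ 0.517 -0.086  0.271] m [ 0.525 -0.146  0.226] q [-0.31 -0.64  1.86  0.15  1.36  0.02] dq 0.16 e0.0000
[-23.3, -22.8, 9.1, -14.6, 22.6, 83.9] c [ 0.528 -0.126  0.278] m [ 0.53  -0.179  0.225] q [-0.46 -0.6   1.84  0.29  1.33  0.07] dq 0.15 e0.0000
[-26.2, -26.1, 11.0, -16.7, 25.8, 95.9] c [ 0.54  -0.168  0.285] m [ 0.538 -0.212  0.224] q [-0.59 -0.55  1.82  0.42  1.31  0.13] dq 0.13 e0.0000
[-29.0, -29.4, 13.0, -18.8, 29.0, 107.8] c [ 0.553 -0.212  0.291] m [ 0.548 -0.246  0.224] q [-0.7  -0.49  1.79  0.53  1.28  0.21] dq 0.11 e0.0000
[-31.7, -32.6, 15.2, -20.9, 32.2, 119.8] c [ 0.565 -0.258  0.296] m [ 0.56  -0.281  0.225] q [-0.79 -0.42  1.75  0.63  1.25  0.31] dq 0.1 e0.0000
[-34.4, -35.9, 17.4, -23.0, 35.5, 131.8] c [ 0.577 -0.306  0.301] m [ 0.574 -0.318  0.227] q [-0.86 -0.34  1.71  0.72  1.21  0.42] dq 0.11 e0.0000
[-37.0, -39.2, 19.7, -25.1, 38.7, 143.8] c [ 0.588 -0.357  0.305] m [ 0.588 -0.357  0.23 ] q [-0.92 -0.25  1.67  0.79  1.16  0.54] dq 0.12 e0.0000
```

```bash
python3 -m pendant '[[[-3.5,-3.3,1,-2.1,3.2,12,255],[-7,-6.5,2.1,-4.2,6.4,24,255],[-10.5,-9.8,3.2,-6.3,9.7,35.9,255],[-13.8,-13,4.4,-8.4,12.9,47.9,255],[-17.1,-16.3,5.8,-10.4,16.1,59.9,255],[-20.2,-19.6,7.4,-12.5,19.3,71.9,255],[-23.3,-22.8,9.1,-14.6,22.6,83.9,255],[-26.2,-26.1,11,-16.7,25.8,95.9,255],[-29,-29.4,13,-18.8,29,107.8,255],[-31.7,-32.6,15.2,-20.9,32.2,119.8,255],[-34.4,-35.9,17.4,-23,35.5,131.8,255],[-37,-39.2,19.7,-25.1,38.7,143.8,255]]]'
python3 - <<'E'
from kin import *
print(manip.get_obs()["gripper_width"]*88)
for z in(.23,.14):print(delta(*place(RK-.112*RY,0,z,"gw.npz")))
E
```

```text
clock: 13.62
tcp_pos: [0.449, -0.3589, 0.4083]
ee_rot: [2.795, -0.787, 0.529]
force: [0.1, 1.0, -0.6]
gripper_width: 0.636
grip_force: 20.0
55.98254806238567
[ 5.300e-01 -2.000e-02 -3.600e-01 -3.620e+00  6.150e+00  2.073e+01]
[-5.84 -2.18  5.61 -3.62  6.15 20.73]
```

```bash
python3 -m pendant '[[[0.5,0,-0.3,-1.8,3.1,10.4,255],[0.5,0,-0.3,-3.6,6.15,20.7,255],[0.5,0,-0.3,-3.6,6.15,20.7,255],[-3,-1.2,3,-3.6,6.15,20.7,255],[-5.8,-2.2,5.6,-3.6,6.15,20.7,255],[-5.8,-2.2,5.6,-3.6,6.15,20.7,255],[-5.8,-2.2,5.6,-3.6,6.15,20.7,255]]]'
python3 - <<'E'
from kin import *
print(manip.get_obs()["gripper_width"]*88)
for z in(.14,.1,.045):print(delta(*place(RK-.112*RY,0,z,"gw.npz")))
t=manip.get_image("top");s=manip.get_image("side");cv2.imwrite("pics/hv_s.png",s);cv2.imwrite("pics/hv_t.png",t)
w=np.load("gw.npz");p,M=cur();print("mouth",p+M@(w["c"]+.075*w["x"]),"axis",M@w["x"],proj("side",p+M@(w["c"]+.075*w["x"])),proj("side",np.r_[RK-.112*RY,.115]))
i=cv2.resize(s[150:310,380:520],(700,600)[:2] if 0 else (525,600),interpolation=2);cv2.imwrite("pics/hv.png",i)
E
```

```text
clock: 14.5
tcp_pos: [0.4502, -0.3554, 0.3288]
ee_rot: [3.125, -0.962, 0.02]
force: [-1.5, -0.4, 0.5]
gripper_width: 0.638
grip_force: 20.0
56.16700671459961
[-0.4   0.15  0.2  -0.01 -0.09  0.66]
[-3.68  0.11  2.49 -0.01 -0.09  0.66]
[-8.19  0.06  5.64 -0.01 -0.09  0.66]
mouth [ 0.58940697 -0.35679087  0.14612178] axis [ 0.00300328 -0.0110908  -0.99993399] [[460.66588478 239.46308503]] [[457.85243109 251.76331895]]
```

View pics/hv.png

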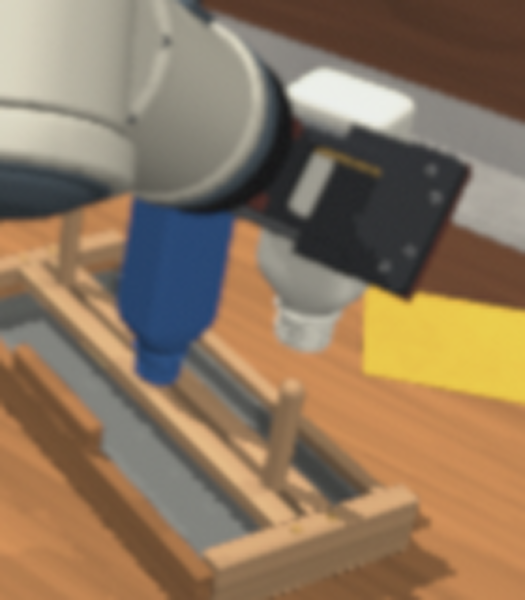

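The mouth appears at (461,240), and my prediction was (460.7,239.5), so it is over the peg tip at (457,252). Lowering.

```bash
python3 -m pendant '[[[-0.4,0.15,0.2,0,-0.1,0.6,255],[-2,0.1,1.3,0,-0.1,0.6,255],[-3.7,0.1,2.5,0,-0.1,0.6,255],[-5.2,0.1,3.5,0,-0.1,0.6,255],[-6.5,0.1,4.5,0,-0.1,0.6,255],[-7.6,0.1,5.2,0,-0.1,0.6,255],[-8.2,0.05,5.65,0,-0.1,0.6,255],[-8.2,0.05,5.65,0,-0.1,0.6,255]]]'
python3 - <<'E'
from kin import *
for z in(.045,.04,.035):print(delta(*place(RK-.112*RY,0,z,"gw.npz")))
E
```

```text
clock: 15.6
tcp_pos: [0.4492, -0.3566, 0.227]
ee_rot: [-3.138, -0.958, -0.003]
force: [-0.2, -0.4, -0.4]
gripper_width: 0.635
grip_force: 20.0
[ 0.21  0.04 -0.11 -0.05  0.11 -0.09]
[-0.2   0.04  0.18 -0.05  0.11 -0.09]
[-0.61  0.04  0.47 -0.05  0.11 -0.09]
```

```bash
python3 -m pendant '[[[-0.16,0.04,0.12,0,0.1,0,255],[-0.16,0.04,0.12,0,0.1,0,255]]]' | grep -E "tcp|force:"; python3 -m pendant '[[[-0.16,0,0.12,0,0,0,255],[-0.16,0,0.12,0,0,0,255]]]' | grep -E "tcp|force:";python3 -m pendant '[[[-0.16,0,0.12,0,0,0,255],[-0.16,0,0.12,0,0,0,255]]]' | grep -E "tcp|force:"
```

```text
tcp_pos: [0.4493, -0.3572, 0.2262]
force: [0.5, -0.3, -0.4]
grip_force: 20.0
tcp_pos: [0.4494, -0.3572, 0.224]
force: [0.5, -0.3, 0.8]
grip_force: 20.0
tcp_pos: [0.4498, -0.3572, 0.2236]
force: [-2.1, 1.9, 4.9]
grip_force: 20.0
```

Contact with the bars gives 4.9 N upward, at the predicted height. Releasing and backing straight out along the tool axis.

```bash
python3 -m pendant '[[[0,0,0,0,0,0,60],[0,0,0,0,0,0,20],[0,0,0,0,0,0,0],[0,0,0,0,0,0,0],[0,0,-3,0,0,0,0],[0,0,-7,0,0,0,0],[0,0,-12,0,0,0,0],[3,0,-18,0,0,0,0],[3,0,-18,0,0,0,0]]]'
python3 - <<'E'
from kin import *
np.set_printoptions(suppress=True,precision=3)
o=manip.get_obs();print(o["q"])
S=manip.get_image("side");t=manip.get_image("top");cv2.imwrite("pics/rel_s.png",S);cv2.imwrite("pics/rel_t.png",t)
cv2.imwrite("pics/rel.png",np.hstack([cv2.resize(S[160:310,350:510],(480,450),interpolation=2),cv2.resize(t[125:235,380:480],(320,352),interpolation=2)[:450] if 0 else cv2.copyMakeBorder(cv2.resize(t[125:235,380:480],(320,352),interpolation=2),0,98,0,0,0)]))
p,M=grasp(.480,.372,-59);print(p)
q=np.array([.9,-.3,2,-.6,1.4,0]);
for h in(.12,0):
  for s in(-1,1):
    p,M=grasp(.480,.372,-59,s=s)
    print(h,s,ik(p+[0,0,h],M,q if s<0 else q+[0,0,0,0,0,2]))
E
```

```text
clock: 17.48
tcp_pos: [0.3179, -0.3576, 0.355]
ee_rot: [3.129, -0.965, 0.008]
force: [-0.8, -1.2, -0.1]
gripper_width: 1.003
grip_force: 0.0
[-1.188 -0.466  1.935  0.904  1.314  0.306]
[0.424 0.465 0.16 ]
0.12 -1 (array([ 0.919,  0.283,  1.29 , -0.577,  1.782,  0.316]), np.float64(6.106226635438361e-15))
0.12 1 (array([ 0.859,  0.302,  1.217, -0.579,  1.829,  2.65 ]), np.float64(0.7287648037671186))
0 -1 (array([ 0.919,  0.371,  1.404, -0.563,  1.612,  0.425]), np.float64(2.0590748550652904e-09))
0 1 (array([ 0.801,  0.302,  1.418, -0.361,  1.513,  2.65 ]), np.float64(0.7813732559844746))
```

View pics/rel.png

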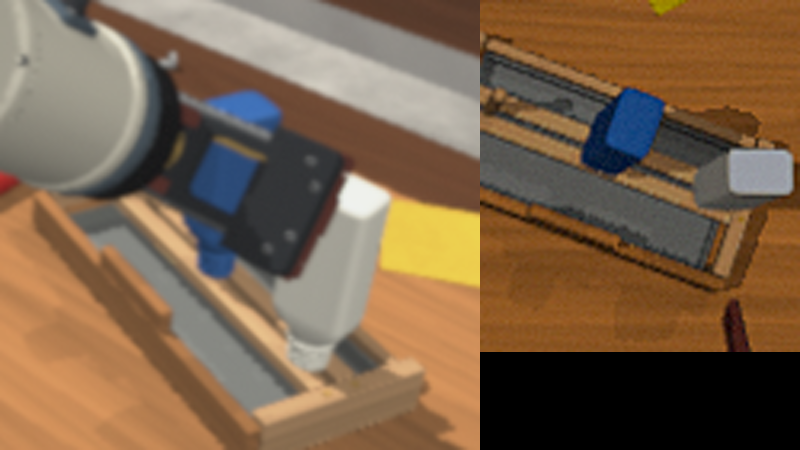

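White stands released on the right peg, blue is upright, and the tray is home. Next, the yellow bottle.

```bash
python3 - <<'E'
from kin import *
np.set_printoptions(suppress=True,precision=3)
print("white base pred",proj("top",np.r_[RK-.112*RY,.19]))
p,M=grasp(.480,.372,-59);carry(p+[0,0,.12],M,"gw.npz",.10)
E
```

```text
white base pred [[467.288 178.242]]
[2.1, -6.9, -0.4, 1.9, -4.3, -10.6] c [ 0.457 -0.286  0.251] m [ 0.453 -0.297  0.177] q [-1.07 -0.61  1.99  0.78  1.35  0.29] dq 0.15 e0.0000
[4.1, -13.7, -0.8, 3.8, -8.6, -21.2] c [ 0.457 -0.218  0.259] m [ 0.448 -0.239  0.188] q [-0.92 -0.74  2.01  0.65  1.38  0.3 ] dq 0.16 e0.0000
[5.9, -20.6, -0.9, 5.6, -12.9, -31.8] c [ 0.455 -0.152  0.265] m [ 0.445 -0.183  0.198] q [-0.71 -0.83  2.01  0.48  1.41  0.34] dq 0.21 e0.0000
[7.2, -27.4, -0.8, 7.5, -17.2, -42.4] c [ 0.453 -0.088  0.268] m [ 0.443 -0.13   0.206] q [-0.45 -0.86  2.    0.28  1.42  0.41] dq 0.26 e0.0000
[8.0, -34.3, -0.3, 9.4, -21.5, -53.1] c [ 0.452 -0.027  0.266] m [ 0.444 -0.077  0.211] q [-0.16 -0.83  1.96  0.06  1.45  0.49] dq 0.29 e0.0000
[8.3, -41.1, 0.6, 11.3, -25.8, -63.7] c [0.451 0.032 0.259] m [ 0.446 -0.026  0.212] q [ 0.11 -0.75  1.92 -0.12  1.49  0.56] dq 0.27 e0.0000
[8.1, -48.0, 1.8, 13.2, -30.1, -74.3] c [0.452 0.09  0.248] m [0.452 0.026 0.209] q [ 0.34 -0.63  1.86 -0.26  1.54  0.6 ] dq 0.23 e0.0000
[7.3, -54.8, 3.4, 15.1, -34.4, -84.9] c [0.454 0.147 0.232] m [0.46  0.078 0.201] q [ 0.52 -0.48  1.78 -0.36  1.58  0.6 ] dq 0.18 e0.0000
[6.0, -61.7, 5.4, 16.9, -38.7, -95.5] c [0.458 0.202 0.212] m [0.471 0.132 0.19 ] q [ 0.65 -0.3   1.69 -0.43  1.63  0.57] dq 0.17 e0.0000
[4.3, -68.5, 7.6, 18.8, -43.0, -106.1] c [0.463 0.258 0.189] m [0.485 0.188 0.176] q [ 0.76 -0.12  1.58 -0.49  1.67  0.51] dq 0.19 e0.0000
[2.4, -75.4, 10.0, 20.7, -47.3, -116.7] c [0.471 0.314 0.165] m [0.501 0.246 0.159] q [ 0.85  0.08  1.45 -0.53  1.72  0.43] dq 0.2 e0.0000
[0.3, -82.3, 12.6, 22.6, -51.6, -127.4] c [0.48  0.371 0.141] m [0.519 0.307 0.141] q [ 0.92  0.28  1.29 -0.58  1.78  0.32] dq 0.2 e0.0000
```

```bash
python3 -m pendant '[[[2.1,-6.2,-0.4,1.9,-4.3,-10.6,0],[4.8,-12.4,0.8,3.8,-8.6,-20,0],[8.0,-18.6,2.5,5.6,-12.9,-30,0],[9.5,-24.8,3.2,7.5,-17.2,-40,0],[10.8,-31,3.8,9.2,-21,-50,0],[10.8,-37,3.5,10.8,-24.5,-60,0],[10,-43,3,12.4,-28,-69,0],[9,-49,3,14,-31.5,-78,0],[7.3,-55,3.4,15.5,-35,-87,0],[6,-61,5.2,17,-39,-96.5,0],[4.3,-67,7.4,18.8,-43,-106,0],[3,-73,9.2,20.5,-46.5,-115,0]]]'
python3 - <<'E'
from kin import *
print(manip.get_obs()["q"])
p,M=grasp(.480,.372,-59);print(delta(p+[0,0,.12],M),delta(p,M))
E
```

```text
clock: 19.08
tcp_pos: [0.4087, 0.3572, 0.3254]
ee_rot: [2.98, 0.505, 1.88]
force: [1.0, -0.7, 0.5]
gripper_width: 1.0
grip_force: 0.0
[ 0.80883885 -0.02275974  1.52743945 -0.52572262  1.71587328  0.40142894]
[ 10.8    4.81   0.04   2.18  -5.08 -11.74] [ 16.61   3.11  10.41   2.18  -5.08 -11.74]
```

```bash
python3 -m pendant '[[[5.4,2.4,0,1.1,-2.5,-6,0],[10.8,4.8,0,2.2,-5.1,-11.7,0],[10.8,4.8,0,2.2,-5.1,-11.7,0],[10.8,4.8,0,2.2,-5.1,-11.7,0],[13,4.2,4,2.2,-5.1,-11.7,0],[15,3.6,7.5,2.2,-5.1,-11.7,0],[16,3.3,9.3,2.2,-5.1,-11.7,0],[16.6,3.1,10.4,2.2,-5.1,-11.7,0],[16.6,3.1,10.4,2.2,-5.1,-11.7,0]]]' | grep -E "clock|force"
python3 -m pendant '[[[0,0,0,0,0,0,255],[0,0,0,0,0,0,255],[0,0,0,0,0,0,255],[0,0,0,0,0,0,255],[0,0,0,0,0,0,255]]]' 20
python3 - <<'E'
from kin import *
p,M=grasp(.480,.372,-59);print(delta(p,M))
p0,M0=cur();m=np.array([np.cos(np.radians(-59)),np.sin(np.radians(-59)),0]);x=M0.T@m;x[1]=0;x/=np.linalg.norm(x);cc=M0.T@(np.array([.480,.372,.02])-p0);print("axis,c",x,cc,"w",manip.get_obs()["gripper_width"]*88);cc[1]=0
np.savez("gy.npz",x=x,c=cc)
E
```

```text
clock: 20.2
force: [0.2, 0.6, -0.1]
grip_force: 0.0
clock: 20.82
tcp_pos: [0.4264, 0.4631, 0.1642]
ee_rot: [3.132, 0.608, 2.099]
force: [0.0, 0.4, 1.2]
gripper_width: 0.635
grip_force: 20.0
[ 0.5  -0.11  0.22  0.12 -0.17 -0.62]
axis,c [-0.82088129  0.          0.57109886] [-0.00441757 -0.00133186  0.17868304] w 55.870127452594936
```

```bash
python3 -m pendant '[[[-2,0,-2.9,0,0,0,255],[-5,0,-7.1,0,0,0,255],[-8,0,-11.5,0,0,0,255],[-10,0,-14.4,0,0,0,255],[-10,0,-14.4,0,0,0,255]]]'
python3 - <<'E'
from kin import *
np.set_printoptions(suppress=True,precision=3)
q0=manip.get_obs()["q"];print(q0)
for phi in(-35,-30,-25,-20):
    for z in(.25,.14,.04):
        p1,M1=place(RK+.112*RY,phi,z,"gy.npz");print(phi,z,*ik(p1,M1,np.array([-.2,-.4,2,-.2,.6,1.9])))
p1,M1=place(RK+.112*RY,-30,.24,"gy.npz");carry(p1,M1,"gy.npz",.05,n=16)
E
```

```text
clock: 21.45
tcp_pos: [0.4253, 0.4626, 0.343]
ee_rot: [3.125, 0.605, 2.094]
force: [-0.0, -0.0, -1.5]
gripper_width: 0.64
grip_force: 20.0
[ 0.915  0.255  1.209 -0.589  1.862  0.266]
-35 0.25 [-0.044 -0.366  1.728 -0.561  0.978  2.257] 1.5376588891058418e-13
-35 0.14 [-0.044 -0.346  1.907 -0.652  0.814  2.402] 1.1330087014561733e-14
-35 0.04 [-0.044 -0.263  2.024 -0.798  0.664  2.599] 1.0088550739093253e-11
-30 0.25 [-0.094 -0.404  1.757 -0.443  0.921  2.106] 4.9960036108132044e-15
-30 0.14 [-0.094 -0.387  1.938 -0.528  0.745  2.232] 3.097351903517316e-10
-30 0.04 [-0.094 -0.306  2.058 -0.675  0.578  2.417] 2.2019267738632604e-14
-25 0.25 [-0.15  -0.434  1.779 -0.306  0.878  1.937] 2.7755575615628914e-15
-25 0.14 [-0.15  -0.42   1.962 -0.373  0.69   2.03 ] 1.6940171747905625e-13
-25 0.04 [-0.15  -0.339  2.084 -0.499  0.506  2.182] 5.67218561598059e-12
-20 0.25 [-0.209 -0.455  1.794 -0.153  0.851  1.752] 8.326672684688674e-16
-20 0.14 [-0.209 -0.442  1.979 -0.189  0.655  1.802] 2.892130979148533e-13
-20 0.04 [-0.209 -0.363  2.103 -0.262  0.458  1.888] 1.4640365377285203e-14
[-3.5, -1.
[... 1531 characters left out ...]
2, 115.3] c [0.626 0.005 0.311] m [ 0.608 -0.026  0.245] q [ 0.19 -0.41  1.72 -0.47  1.17  1.61] dq 0.11 e0.0000
[-40.1, -14.0, 16.4, -22.3, 22.9, 124.9] c [ 0.637 -0.032  0.313] m [ 0.622 -0.054  0.244] q [ 0.11 -0.43  1.74 -0.46  1.1   1.73] dq 0.12 e0.0000
[-42.5, -15.1, 18.6, -24.1, 24.7, 134.5] c [ 0.647 -0.069  0.315] m [ 0.636 -0.084  0.242] q [ 0.04 -0.43  1.76 -0.45  1.03  1.85] dq 0.12 e0.0000
[-45.0, -16.2, 20.8, -25.8, 26.5, 144.1] c [ 0.657 -0.108  0.315] m [ 0.651 -0.115  0.241] q [-0.03 -0.42  1.77 -0.45  0.97  1.98] dq 0.13 e0.0000
[-47.4, -17.3, 23.1, -27.5, 28.2, 153.8] c [ 0.665 -0.146  0.315] m [ 0.665 -0.146  0.24 ] q [-0.09 -0.41  1.77 -0.45  0.91  2.12] dq 0.14 e0.0000
```

```bash
python3 -m pendant '[[[-3.5,-1.1,0.6,-1.7,1.8,9.6,255],[-7,-2.1,1.3,-3.4,3.5,19.2,255],[-10.5,-3.2,2,-5.2,5.3,28.8,255],[-13.9,-4.3,2.9,-6.9,7.1,38.4,255],[-17.2,-5.4,3.8,-8.6,8.8,48,255],[-20.4,-6.4,4.8,-10.3,10.6,57.7,255],[-23.5,-7.5,6.1,-12,12.3,67.3,255],[-26.5,-8.6,7.4,-13.7,14.1,76.9,255],[-29.4,-9.7,8.9,-15.5,15.9,86.5,255],[-32.2,-10.8,10.6,-17.2,17.6,96.1,255],[-34.9,-11.8,12.4,-18.9,19.4,105.7,255],[-37.5,-12.9,14.4,-20.6,21.2,115.3,255]]]'
python3 - <<'E'
from kin import *
for z in(.24,.15):print(delta(*place(RK+.112*RY,-30,z,"gy.npz")))
E
```

```text
clock: 22.95
tcp_pos: [0.5122, 0.0596, 0.4314]
ee_rot: [2.598, -0.631, 0.365]
force: [-0.2, 0.1, -1.0]
gripper_width: 0.64
grip_force: 20.0
[-2.39 11.78  6.63 -6.66  7.35 38.49]
[-7.71  8.02 12.84 -6.66  7.35 38.49]
```

```bash
python3 -m pendant '[[[-0.6,2.9,1.6,-1.7,1.8,9.6,255],[-1.2,5.9,3.3,-3.3,3.7,19.2,255],[-1.8,8.8,5,-5,5.5,28.9,255],[-2.4,11.8,6.6,-6.7,7.4,38.5,255],[-2.4,11.8,6.6,-6.7,7.4,38.5,255],[-5,9.9,9.7,-6.7,7.4,38.5,255],[-7.7,8,12.8,-6.7,7.4,38.5,255],[-7.7,8,12.8,-6.7,7.4,38.5,255],[-7.7,8,12.8,-6.7,7.4,38.5,255]]]'
python3 - <<'E'
from kin import *
for z in(.15,.10,.043):print(delta(*place(RK+.112*RY,-30,z,"gy.npz")))
w=np.load("gy.npz");p,M=cur();mo=p+M@(w["c"]+.075*w["x"]);print("mouth",mo,"axis",M@w["x"],"pred",proj("side",mo),proj("top",p+M@(w["c"]-.075*w["x"])))
s=manip.get_image("side");t=manip.get_image("top")
for n,i in(("side",s),("top",t)):
    i=i.astype(int);k=(i[...,2]>1.5*i[...,0]+20)&(i[...,1]>.8*i[...,2])&(i[...,2]>90);k[:,:360]=0;k[:,465:]=0;k[:130 if n=="top" else 100]=0;y,x=np.nonzero(k);print(n,len(x),x.min(),x.max(),y.min(),y.max())
    if n=="side":
        for r in range(y.max()-14,y.max()+1,2):print(r,np.nonzero(k[r])[0][[0,-1]] if k[r].any() else None)
cv2.imwrite("pics/hy.png",cv2.resize(s[110:270,360:480],(450,600),interpolation=2))
E
```

```text
clock: 24.08
tcp_pos: [0.5403, -0.0727, 0.3356]
ee_rot: [3.137, -0.968, -0.515]
force: [-0.2, -0.9, -0.4]
gripper_width: 0.636
grip_force: 20.0
[-0.38  0.16  0.32 -0.15 -0.27  0.28]
[-4.49  0.14  3.16 -0.15 -0.27  0.28]
[-9.19  0.13  6.39 -0.15 -0.27  0.28]
mouth [ 0.66599804 -0.14500129  0.15558805] axis [ 0.00276044 -0.00451959 -0.99998598] pred [[401.20585619 185.76741259]] [[396.50469104 137.00592516]]
side 431 369 456 124 297
283 None
285 None
287 [451 455]
289 [452 452]
291 [453 456]
293 [447 456]
295 [442 450]
297 [441 445]
top 283 376 457 130 194
```

View pics/hy.png

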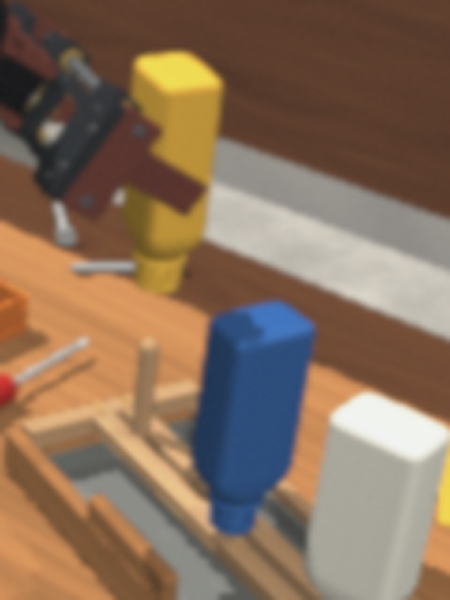

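The yellow mouth shows at (402,185), and the prediction was (401.2,185.8). It is over the left peg tip at (399,201), and blue and white both stand upright. Lowering.

```bash
python3 -m pendant '[[[-0.4,0.15,0.3,-0.1,-0.3,0.3,255],[-2,0.15,1.4,-0.1,-0.3,0.3,255],[-3.7,0.15,2.6,-0.1,-0.3,0.3,255],[-5.3,0.15,3.7,-0.1,-0.3,0.3,255],[-6.9,0.15,4.8,-0.1,-0.3,0.3,255],[-8.3,0.15,5.8,-0.1,-0.3,0.3,255],[-9,0.15,6.3,-0.1,-0.3,0.3,255],[-9,0.15,6.3,-0.1,-0.3,0.3,255]]]'|grep -E "tcp|force:"
python3 -m pendant '[[[-0.16,0,0.12,0,0,0,255],[-0.16,0,0.12,0,0,0,255]]]' | grep -E "tcp|force:"
python3 - <<'E'
from kin import *
for z in(.043,.04,.036):print(delta(*place(RK+.112*RY,-30,z,"gy.npz")))
E
```

```text
tcp_pos: [0.5396, -0.0752, 0.2233]
force: [-0.2, -0.0, -0.3]
grip_force: 20.0
tcp_pos: [0.5399, -0.0752, 0.2229]
force: [0.3, -0.5, 0.0]
grip_force: 20.0
[ 0.04 -0.07 -0.07  0.01  0.06 -0.09]
[-0.21 -0.07  0.1   0.01  0.06 -0.09]
[-0.54 -0.07  0.33  0.01  0.06 -0.09]
```

```bash
for i in 1; do python3 -m pendant '[[[-0.16,-0.05,0.12,0,0,0,255],[-0.16,-0.05,0.12,0,0,0,255]]]' | grep -E "tcp|force:"; python3 -m pendant '[[[-0.16,0,0.11,0,0,0,255],[-0.16,0,0.11,0,0,0,255]]]' | grep -E "tcp|force:"; python3 -m pendant '[[[-0.12,0,0.09,0,0,0,255],[-0.12,0,0.09,0,0,0,255]]]' | grep -E "tcp|force:"; done
```

```text
tcp_pos: [0.54, -0.0747, 0.2201]
force: [-0.5, -1.0, -0.5]
grip_force: 20.0
tcp_pos: [0.5403, -0.0748, 0.219]
force: [-0.2, -0.6, 3.0]
grip_force: 20.0
tcp_pos: [0.5406, -0.0749, 0.2186]
force: [-1.5, 0.1, 5.6]
grip_force: 20.0
```

Contact at 5.6 N upward. Releasing and backing out.

```bash
python3 -m pendant '[[[0,0,0,0,0,0,60],[0,0,0,0,0,0,20],[0,0,0,0,0,0,0],[0,0,0,0,0,0,0],[0,0,-3,0,0,0,0],[0,0,-7,0,0,0,0],[0,0,-12,0,0,0,0],[3,0,-17,0,0,0,0],[3,0,-17,0,0,0,0],[3,0,-17,0,0,0,0]]]'
python3 - <<'E'
from kin import *
np.set_printoptions(suppress=True,precision=1)
S=manip.get_image("side");T=manip.get_image("top");cv2.imwrite("pics/fin_s.png",S);cv2.imwrite("pics/fin_t.png",T)
for n,P in(("yellow",RK+.112*RY),("white",RK-.112*RY),("blue",RK)):
    print(n,"base pred top",proj("top",np.r_[P,.19])[0],"side",proj("side",np.r_[P,.19])[0],"mouth side",proj("side",np.r_[P,.04])[0])
t=T[120:235,350:480];s=S[150:310,350:500]
cv2.imwrite("pics/fin.png",np.hstack([cv2.resize(t,(390,345),interpolation=2),cv2.resize(s,(323,345),interpolation=2)]))
E
```

```text
clock: 27.42
tcp_pos: [0.4342, -0.0136, 0.3387]
ee_rot: [-3.139, -0.961, -0.526]
force: [-0.5, -0.5, -0.5]
gripper_width: 1.0
grip_force: 0.0
yellow base pred top [389.9 148.1] side [402.8 173.8] mouth side [397.  224.8]
white base pred top [467.3 178.2] side [464.2 222. ] mouth side [452. 279.]
blue base pred top [428.7 163.1] side [430.5 195.5] mouth side [422.1 249.4]
```

View pics/fin.png

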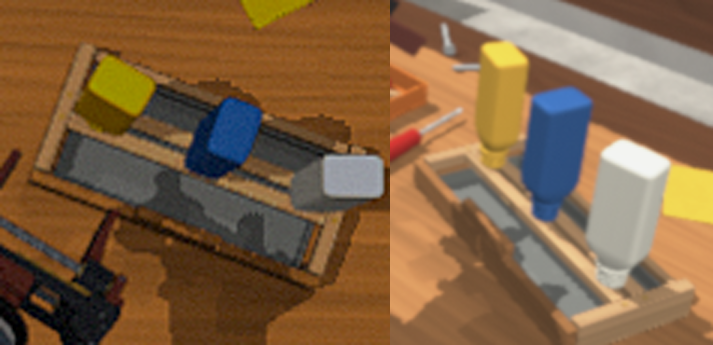

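The last picture shows the yellow base at (390.5,147.8) and the white base at (467,178.6). Both are within a pixel of upright on their pegs. Blue at (428,160) is about 3 px off, which is within limits. The tray is home and the gripper is clear of everything.

```bash
python3 -c "
from workcell import manip
print(manip.close_job())"
```

```text
the job is handed in; nothing more can be done
None
```

I handed the job in at about 27 s: the tray is home, white is on the right peg and yellow on the left, both upright and released. While pushing the tray I bumped the blue bottle about 17 mm by my estimate (limit 20 mm) and pushed it back; it ended nearly upright. The verdict was not shown.

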